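# Load the free humidity tank with the blue glass specimen

## Task

One of the two lidded glass tanks already has a specimen standing in it; the other is free. Take the lid off the free tank, slide the blue glass panel up out of the draining rack, stand it on end in that tank (it may lean on a wall), and put the lid back square on the rim. It is all glass: set things down, do not let them drop, and leave the tank in use closed and everything else where it is.

Things in the scene. Friction and masses are not known exactly. Their poses are not given: they have to be found in the camera images.
- blue_mid (a point): Blue laminated-glass specimen, a rigid panel 80 wide x 130 tall x 8 mm thick, about 0.21 kg, in one of the rack's two bays. Point: its very centre. z runs up its length, y across its width, x is the face normal. In the rack it leans 28 degrees from vertical, top towards the rack's -x, and comes out only by sliding along its own length, 75 mm or more. Its upper 56 mm stand free.
- opal_mid (a point): An identical specimen but white, in the other bay of the rack. Stays there. Same point and axes.
- green_mid (a point): An identical specimen but green, standing in one of the two tanks (either one), leaning 20 degrees on that tank's -x wall under the closed lid: that tank is in use. Same point and axes.
- rack: Grey plastic draining rack, fixed; base 150 (x) x 192 (y) x 8 mm. Origin: centre of its underside. Two bays centred at y = +45.5 and -45.5 mm; which panel is in which changes. Slots lean 28 degrees, top to -x: 11 mm wide grooves guide a panel's two side edges (2.5 mm play each side) over its lower 74 mm; the lower edge rests on a sill. Panel centre in a bay: x -0.5, z 82 mm.
- tank_1: Clear glass tank, fixed in a steel drip tray (136 x 320 mm, 12 high). Outside 102 (x) x 116 (y) x 150 mm, walls 6; inside 90 x 104, floor 8 mm and rim 150 mm above the origin. Origin: centre of its underside, 4 mm above the bench; axes along its sides, z up. The tanks stand side by side along y, 165 mm apart; which is left, and which holds the green panel, change.
- tank_2: The other tank, identical.
- lid_1_mid (a point): Loose clear-glass lid of tank_1, 112 (x) x 126 (y) x 6 mm, 0.26 kg, lying on its rim, overlapping it by 5 mm all round. Point: centre of the glass plate, z up, x and y along its sides. On top, centred, a black bar handle 54 long (x) x 18 wide (y), from 12 to 38 mm above the point. The bench in front of the gap between rack and tray is clear to lay it on.
- lid_2_mid (a point): The identical lid of tank_2.
- beaker: Glass beaker, 72 mm across, 95 high, on the bench beyond the tanks and the rack. Origin: centre of its underside. Not needed.
- reagent: Brown bottle, 68 mm across, 150 high. Origin: centre of its underside. Not needed.
- jar: White jar, 72 mm across, 85 high. Origin: centre of its underside. Not needed.
- washbottle: White wash bottle with red cap and thin spout, 64 mm across, 185 high. Origin: centre of its underside. Not needed.
- caliper_mid (a point): Steel calliper with a black slider, 190 mm long, lying on the bench in front of the tanks, to the left. Point: middle of its beam. Not needed.
Mind the look-alikes: they are no part of the job. What is shaped like the tank_2 but orange is not meant.

How it is judged (in metres and radians):
On the way, in this order (a step that is already met when the one before it is completed fails the run):
1. the lid of the free tank is off it (((horizontal distance between green_mid and tank_2 below 0.06 m and horizontal distance between lid_1_mid and tank_1 above 0.1 m) or (horizontal distance between green_mid and tank_1 below 0.06 m and horizontal distance between lid_2_mid and tank_2 above 0.1 m))), for 0.2 s.
2. the blue panel stands released in the free tank, whose lid is still off (((horizontal distance between green_mid and tank_2 below 0.06 m and horizontal distance between lid_1_mid and tank_1 above 0.1 m and x of blue_mid in the frame of tank_1 between -0.045 and 0.045 m and y of blue_mid in the frame of tank_1 between -0.03 and 0.03 m and z of blue_mid in the frame of tank_1 between 0.055 and 0.085 m and angle between blue_mid's own z axis and vertical below 0.65 rad and contact force between the fingers and blue below 0.05 N) or (horizontal distance between green_mid and tank_1 below 0.06 m and horizontal distance between lid_2_mid and tank_2 above 0.1 m and x of blue_mid in the frame of tank_2 between -0.045 and 0.045 m and y of blue_mid in the frame of tank_2 between -0.03 and 0.03 m and z of blue_mid in the frame of tank_2 between 0.055 and 0.085 m and angle between blue_mid's own z axis and vertical below 0.65 rad and contact force between the fingers and blue below 0.05 N))), for 0.2 s.
At the end, for the whole second after the job is handed in: Blue panel stands on end in the tank without the green one (centre within 45/30 mm of its middle in x/y, leaning under 37 degrees); both lids flat on their own tanks within 8 mm and 0.10 rad; white panel in its bay, green in its tank; all released and at rest (((horizontal distance between green_mid and tank_2 below 0.06 m and x of blue_mid in the frame of tank_1 between -0.045 and 0.045 m and y of blue_mid in the frame of tank_1 between -0.03 and 0.03 m and z of blue_mid in the frame of tank_1 between 0.055 and 0.085 m and angle between blue_mid's own z axis and vertical below 0.65 rad) or (horizontal distance between green_mid and tank_1 below 0.06 m and x of blue_mid in the frame of tank_2 between -0.045 and 0.045 m and y of blue_mid in the frame of tank_2 between -0.03 and 0.03 m and z of blue_mid in the frame of tank_2 between 0.055 and 0.085 m and angle between blue_mid's own z axis and vertical below 0.65 rad)) and x of lid_1_mid in the frame of tank_1 between -0.008 and 0.008 m and y of lid_1_mid in the frame of tank_1 between -0.008 and 0.008 m and z of lid_1_mid in the frame of tank_1 between 0.149 and 0.157 m and angle between each of lid_1_mid, lid_2_mid's own z axis and vertical below 0.04 rad and angle between the x axis of lid_1_mid and the x axis of tank_1, either way round below 0.1 rad and x of lid_2_mid in the frame of tank_2 between -0.008 and 0.008 m and y of lid_2_mid in the frame of tank_2 between -0.008 and 0.008 m and z of lid_2_mid in the frame of tank_2 between 0.149 and 0.157 m and angle between the x axis of lid_2_mid and the x axis of tank_2, either way round below 0.1 rad and contact force between the fingers and blue below 0.05 N and contact force between the fingers and lid_1 below 0.05 N and contact force between the fingers and lid_2 below 0.05 N and linear speed of each of blue, lid_1, lid_2 below 0.02 m/s and z of opal_mid in the frame of rack between 0.07 and 0.095 m); the robot touches nothing.
It fails at once if the lid of the tank in use is shifted by more than 10 mm ((horizontal distance between green_mid and tank_1 below 0.06 m and distance of lid_1_mid from where it was at the start of the episode above 0.01 m) or (horizontal distance between green_mid and tank_2 below 0.06 m and distance of lid_2_mid from where it was at the start of the episode above 0.01 m)).
It fails at once if the green or the white panel is shifted by more than 15 mm (distance of any of green_mid, opal_mid from where it was at the start of the episode above 0.015 m).
It fails at once if the blue panel is dropped: let go and falling faster than 0.6 m/s (contact force between the fingers and blue below 0.05 N and linear speed of blue above 0.6 m/s).
It fails at once if a lid is dropped: let go and falling faster than 0.6 m/s ((contact force between the fingers and lid_1 below 0.05 N and linear speed of lid_1 above 0.6 m/s) or (contact force between the fingers and lid_2 below 0.05 N and linear speed of lid_2 above 0.6 m/s)).
It fails at once if a bottle, jar, beaker or the calliper is pushed by more than 30 mm (distance of any of beaker, reagent, jar, washbottle, caliper_mid from where it was at the start of the episode above 0.03 m).
It also fails if it takes over 69 s, if anything falls off the work surface, if the arm or the gripper's body presses on something with over 40 N, if the wrist force passes 120 N, or if a joint passes its speed limit or range.

## Robot

A 6-joint arm with a two-finger parallel gripper is mounted at the origin on the work surface. World frame = base frame: x ahead of the robot, y to its left, z up, the work surface at z = 0. Lengths are in m, angles in degrees, forces in N, time in s.
With the tool pointing down it reaches from about 0.375 to 0.975 m from the base axis. Payload 3.8 kg.
Tool frame: the origin (TCP) lies on the centre line of the jaws, within the pads' length; the fingertips stand ahead of it and the grasp point (between the pads) is the TCP (manip.finger_overhang is the x of the fingertips in the tool frame, in m); x points along the fingers, z is the direction in which the jaws open and shut, and the axes are right-handed (so a half turn about x gives the same grasp; the last joint's range is limited). The gripper opens to 88 mm and grips with 3 to 60 N. Pads are 18 mm wide; open, the fingers measure 123 mm over their backs; the gripper's body (75 mm by 187 mm) begins 45 mm behind the grasp point.
Start: joints at [61.026, 15.12, 91.902, -0, 72.978, -2.114], TCP at [0.305, 0.602, 0.258] pointing down, gripper open.
Joint ranges: [-150.88, 150.88], [-54.13, 125.18], [17.81, 147.31], [-75.09, 255.09], [0, 152.58], [-146.25, 146.25]. Speed limits (degrees/s): [147.25, 147.25, 180, 180, 180, 180].

## Interface

Orientations are given as [roll, pitch, yaw] about the fixed x, y, z axes, in that order (R = Rz(yaw) Ry(pitch) Rx(roll)).
In Python, from cell import manip gives the robot as it stands.
- The arm moves only by the shell command python3 -m inch 'ROWS' [FORCE]. ROWS is JSON, one flat list of numbers, 7 for each row, row after row: the shift along the tool's x, y, z in units of 50 mm (1.0 is 50 mm), then the turn, a rotation vector about the tool's x, y, z in units of 6 degrees (1.0 is 6 degrees), then the opening, from 0 (shut) to 1 (fully open). In form: [dx, dy, dz, rx, ry, rz, claw, dx, dy, dz, rx, ry, rz, claw, ...]. A call has 1 to 5 rows; each row is the pose to reach, as a shift and turn from the pose commanded when the call began, along the tool's axes at that moment; what a row does not reach only later rows make up. A row lasts 1/8 s, in which the tool goes at most 62.5 mm and 10.7 degrees, less where a joint would pass 70% of its speed; a pose out of reach is approached as far as the arm can. A call with a gripper value outside its range is refused whole. The fingers move at their own pace and stop on an object; FORCE is the grip in N (left out, the last holds). Time passes only in rows, so rows that repeat a pose let the fingers close. It gives the time, the measured TCP pose, the force and the opening at its end, in the units of the state.
- manip.get_obs(): the state, without advancing time (a new reading comes with each control period).
- manip.snapshot(name): name is "side" or "top"; returns the picture (420x560x3 uint8, red, green, blue); there is no depth.
- manip.camera_model(name): a dict with "fx", "fy", "cx", "cy" (pixels), "k1" (the pictures are not rectified: a ray, as slopes to the right and down, at radius r is drawn at 1 + k1 r^2 times it, then the intrinsics apply), "extrinsics" (4x4, takes a point from camera to world coordinates). Camera axes: x right, y up, looking along -z (the intrinsics and any distortion apply to the point x, -y, -z); pixel columns grow to the right and rows downward; lengths in m; the calibration is good to about 2 mm. A picture is of the moment at which its call begins. camera_model takes no time and is no camera call.
- manip.sign_off(): hands the job in, once; it reports no verdict.
The state is a dict: "clock": time; "qpos": joint angles; "dq": joint speeds; "effort": joint torques, N m; "tcp_pos": TCP position; "tool_rot": TCP orientation; "wrist_force": force on the tool from outside, world axes, zero at the start; "wrist_torque": the same for the moment, N m; "grip_width": finger opening in m.
Only numpy, scipy, OpenCV 4.12 (cv2) and the standard library are available. Lean on these libraries where they do the work, as an engineer would, in place of code of your own. Each camera call takes 0.05 s, during which the arm holds its last target. There are 200 camera calls.

## Working session

There is one attempt and no reset: what is moved stays moved. The work goes in short steps, Python scripts to look and compute and a shell command to move; the robot and the scene stay as the last step left them, time stands still between calls to the robot, and variables do not carry over. Pictures are saved under pics/ and viewed, about 8 in all and at most 12, crops included, and the job is handed in when it is done.

```bash
ls; mkdir -p pics
python3 - <<'E'
from cell import manip
import cv2, numpy as np
for n in("side","top"):
    im=manip.snapshot(n); cv2.imwrite(f"pics/{n}0.png",im[...,::-1])
    c=manip.camera_model(n); print(n,{k:(np.round(v,4).tolist()) for k,v in c.items()})
print(manip.get_obs(), manip.finger_overhang)
E
```

```text
pics
side {'fx': 480.0053, 'fy': 480.0053, 'cx': 282.0175, 'cy': 218.7179, 'k1': -0.0008, 'extrinsics': [[0.9581, -0.2347, 0.164, 0.863], [0.2862, 0.7648, -0.5773, -0.7911], [0.0101, 0.6, 0.7999, 1.4356], [0.0, 0.0, 0.0, 1.0]]}
top {'fx': 450.8248, 'fy': 450.8248, 'cx': 277.3836, 'cy': 202.1288, 'k1': -0.0648, 'extrinsics': [[-0.0223, 0.9893, -0.1439, 0.3105], [-0.9997, -0.0238, -0.0088, 0.1271], [-0.0121, 0.1436, 0.9896, 1.8434], [0.0, 0.0, 0.0, 1.0]]}
{'clock': 0.1, 'qpos': array([ 6.10256125e+01,  1.51639185e+01,  9.19721567e+01,  1.03255998e-03,
        7.29761582e+01, -2.11399021e+00]), 'dq': array([-0.12418902, -0.13657829, -0.24410439, -0.03117423, -0.00467806,
        0.0260258 ]), 'effort': array([-4.21401137e-04, -5.03618896e+01, -3.58070719e+01,  7.30064046e-02,
        2.32983258e-02, -4.55667845e-06]), 'tcp_pos': array([0.30468707, 0.60166322, 0.25653531]), 'tool_rot': array([ 177.38229529,   89.88776224, -119.47840531]), 'wrist_force': array([-0.3569983 , -0.39878428, -0.41790896]), 'wrist_torque': array([ 0.00879009,  0.00850586, -0.00203223]), 'grip_width': 0.0885095373357941} 0.019
```

View pics/side0.png

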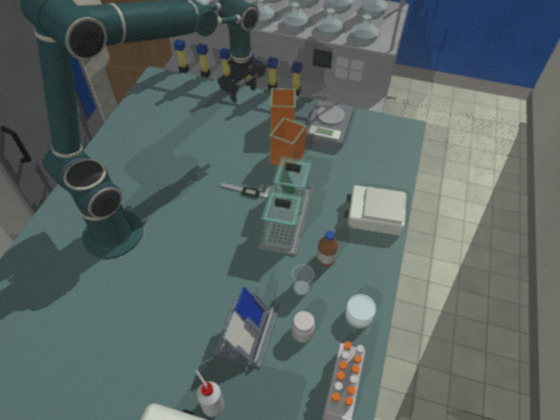

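View pics/top0.png

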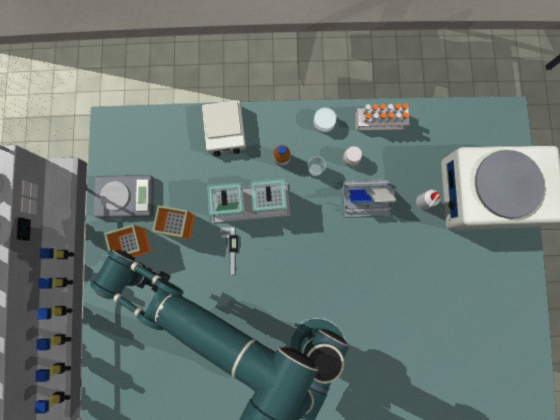

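The two pictures show the tanks at top (226,200) and (268,197), the rack at (368,198) with blue on the left (+y) and white on the right, and the calliper at (233,250). Next are enlarged crops, to tell which tank is in use.

Run:
```python
import cv2,numpy as np
t=cv2.imread("pics/top0.png")[165:230,195:405]; s=cv2.imread("pics/side0.png")[150:260,250:330]; r=cv2.imread("pics/side0.png")[280:370,210:290]
t=cv2.resize(t,None,fx=3.8,fy=3.8,interpolation=cv2.INTER_CUBIC)
s=cv2.resize(s,None,fx=3.1,fy=3.1,interpolation=cv2.INTER_CUBIC);r=cv2.resize(r,None,fx=3.1,fy=3.1,interpolation=cv2.INTER_CUBIC)
o=np.zeros((600,800,3),np.uint8);o[:t.shape[0],:t.shape[1]]=t[:,:800];y=252
o[y:y+s.shape[0],:s.shape[1]]=s;o[y:y+r.shape[0],300:300+r.shape[1]]=r
cv2.imwrite("pics/crop0.png",o)
```

```text
(no output)
```

View pics/crop0.png

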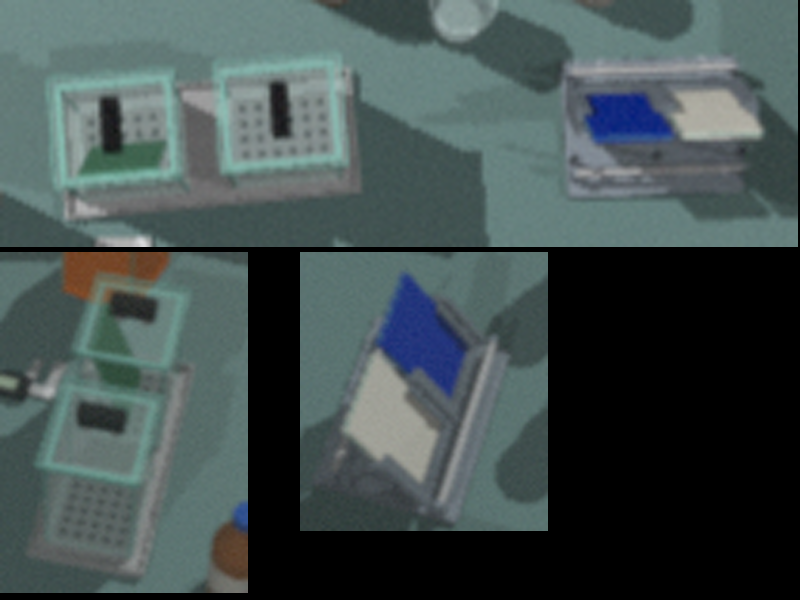

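Green stands in the left (+y) tank, so the right tank is free. Blue is in the left bay of the rack. Measuring now.

```bash
cat > h.py <<'E'
import cv2,numpy as np
from cell import manip
def cam(n):
    c=manip.camera_model(n); return c,np.array([[c["fx"],0,c["cx"]],[0,c["fy"],c["cy"]],[0,0,1.]]),np.array([c["k1"],0,0,0.])
def ray(n,uv):
    c,K,d=cam(n); p=cv2.undistortPoints(np.array(uv,float).reshape(-1,1,2),K,d)[:,0]
    E=np.array(c["extrinsics"]); v=np.c_[p[:,0],-p[:,1],-np.ones(len(p))]@E[:3,:3].T
    return E[:3,3],v/np.linalg.norm(v,axis=1)[:,None]
def onz(n,uv,z):
    o,v=ray(n,uv); return o+v*((z-o[2])/v[:,2])[:,None]
def tri(uvt,uvs):
    A=np.zeros((3,3));b=np.zeros(3);L=[]
    for n,u in(("top",uvt),("side",uvs)):
        o,v=ray(n,[u]);P=np.eye(3)-np.outer(v[0],v[0]);A+=P;b+=P@o;L.append((P,o))
    x=np.linalg.solve(A,b); return x,[float(np.linalg.norm(P@(x-o)))*1e3 for P,o in L]
def px(n,X):
    c,K,d=cam(n);p=(np.atleast_2d(X)-np.array(c["extrinsics"])[:3,3])@np.array(c["extrinsics"])[:3,:3]
    return cv2.projectPoints(p*[1,-1,-1],np.zeros(3),np.zeros(3),K,d)[0][:,0]
def blobs(im,mask,roi,amin):
    m=np.zeros(mask.shape,np.uint8);y0,y1,x0,x1=roi;m[y0:y1,x0:x1]=mask[y0:y1,x0:x1]
    n,l,s,c=cv2.connectedComponentsWithStats(m)
    return sorted([(c[i].round(2).tolist(),int(s[i,4]),cv2.minAreaRect(np.argwhere(l==i)[:,::-1].astype(np.float32))) for i in range(1,n) if s[i,4]>=amin],key=lambda b:b[0][0])
E
python3 - <<'E'
from h import *
np.set_printoptions(precision=4,suppress=True)
R={"top":((170,225,200,295),(180,215,335,400)),"side":((150,250,255,320),(285,360,215,280))}
for n in("top","side"):
    im=cv2.imread(f"pics/{n}0.png"); b,g,r=[im[...,i].astype(int) for i in range(3)]
    print(n)
    for name,m,roi,a in(("handle",im.max(2)<50,R[n][0],12),("teal",(g>r+45)&(g>115)&(b>100),R[n][0],20),("blue",(b>r+60)&(b>g+50),R[n][1],30),("white",(r>145)&(g>140)&(b<r-5),R[n][1],30),("green",(g>r+15)&(g>b+8),R[n][0],15)):
        for x in blobs(im,m.astype(np.uint8),roi,a):
            print(name,x); 
            z={"handle":.19,"teal":.158}.get(name,.12); print("   ",onz(n,np.vstack([[x[0]],cv2.boxPoints(x[2])]),z)[:,:2].tolist() if 0 else onz(n,np.vstack([[x[0]],cv2.boxPoints(x[2])]),z)[:,:2].round(3).tolist())
E
```

```text
top
handle ([223.74, 197.81], 58, ((224.0, 197.5), (13.0, 4.0), 90.0))
    [[0.572, 0.341], [0.598, 0.347], [0.597, 0.332], [0.548, 0.333], [0.549, 0.348]]
handle ([268.18, 193.86], 44, ((268.5, 193.5), (13.0, 3.0), 90.0))
    [[0.583, 0.175], [0.609, 0.179], [0.608, 0.168], [0.56, 0.169], [0.56, 0.18]]
teal ([225.58, 210.71], 48, ((225.47525024414062, 210.7524871826172), (2.388089179992676, 21.09478759765625), 84.2894058227539))
    [[0.527, 0.338], [0.529, 0.379], [0.535, 0.299], [0.526, 0.299], [0.52, 0.378]]
blue ([359.26, 195.83], 213, ((360.0, 195.5), (11.0, 22.0), 90.0))
    [[0.578, -0.175], [0.602, -0.136], [0.6, -0.222], [0.557, -0.219], [0.559, -0.134]]
white ([382.12, 194.21], 177, ((383.0, 194.0), (22.0, 10.0), -0.0))
    [[0.582, -0.264], [0.564, -0.224], [0.604, -0.226], [0.602, -0.312], [0.562, -0.309]]
green ([224.51, 206.33], 265, ((224.31546020507812, 199.25978088378906), (26.585477828979492, 31.33747100830078), 84.47245788574219))
    [[0.55, 0.347], [0.625, 0.414], [0.634, 0.292], [0.53, 0.283], [0.521, 0.404]]
green ([261.08, 208.12], 25, ((262.5, 208.0), (15.0,
[... 580 characters left out ...]
19), (37.72290802001953, 21.260292053222656), 48.8140754699707))
    [[0.593, -0.19], [0.526, -0.188], [0.557, -0.129], [0.659, -0.198], [0.628, -0.254]]
white ([239.11, 334.5], 515, ((239.75, 334.75), (36.06244659423828, 22.62741470336914), 45.0))
    [[0.594, -0.28], [0.534, -0.284], [0.561, -0.223], [0.658, -0.277], [0.63, -0.335]]
green ([286.25, 183.97], 334, ((285.20001220703125, 183.90000915527344), (35.7770881652832, 13.86362075805664), 63.43495178222656))
    [[0.563, 0.314], [0.491, 0.358], [0.526, 0.402], [0.624, 0.27], [0.59, 0.23]]
green ([292.38, 221.75], 16, ((291.0, 221.0), (6.0, 6.0), 90.0))
    [[0.631, 0.156], [0.612, 0.167], [0.632, 0.173], [0.639, 0.149], [0.619, 0.143]]
```

```bash
cat >> h.py <<'E'
from scipy.spatial.transform import Rotation as Rn
def state():
    o=manip.get_obs(); return np.array(o["tcp_pos"]),Rn.from_euler("xyz",o["tool_rot"],degrees=True),o
def tool(yaw,tilt,zs=1):
    # tool x down, tilted outward (top to -x by tilt); jaw (tool z) along the rack/tank x axis; world rotation
    t=np.radians(tilt); x=np.array([np.sin(t),0,-np.cos(t)]); z=zs*np.array([np.cos(t),0,np.sin(t)])
    return Rn.from_euler("z",yaw,degrees=True)*Rn.from_matrix(np.c_[x,np.cross(z,x),z])
def go(p,R):
    p0,R0,o=state(); print("move",np.r_[R0.inv().apply(np.array(p)-p0)/.05,np.degrees((R0.inv()*R).as_rotvec())/6].round(3).tolist())
E
python3 - <<'E'
from h import *
np.set_printoptions(precision=4,suppress=True)
print("handles",tri((268.18,193.86),(282.3,203.54)),tri((223.74,197.81),(292.29,167.42)))
print("blue top corners",tri((350.3,202.4),(243.9,287.4)),tri((371.8,201.3),(235.8,310.6)))
for n in("top","side"):
    im=cv2.imread(f"pics/{n}0.png"); im=cv2.resize(im,None,fx=4,fy=4,interpolation=cv2.INTER_CUBIC);b,g,r=[im[...,i].astype(int) for i in range(3)]
    roi={"top":(180,215,335,400),"side":(285,360,215,280)}[n]
    for nm,m in(("blue",(b>r+50)&(b>g+40)),("white",(r>140)&(g>135)&(b<r-3))):
        q=np.zeros(m.shape,np.uint8);y0,y1,x0,x1=[4*v for v in roi];q[y0:y1,x0:x1]=m[y0:y1,x0:x1]
        c=max(cv2.findContours(q,0,2)[0],key=cv2.contourArea); a=cv2.approxPolyDP(cv2.convexHull(c),6,True)[:,0]
        print(n,nm,((a+.5)/4-.5).round(1).tolist())
p,R,o=state(); print(R.as_matrix())
E
```

```text
handles (array([0.5863, 0.1765, 0.1783]), [1.8320410798781603, 1.8320410798783742]) (array([0.5744, 0.3427, 0.1809]), [1.1910232885979803, 1.1910232885978846])
blue top corners (array([ 0.5553, -0.1362,  0.1275]), [3.544523568209178, 3.5445235682089287]) (array([ 0.5579, -0.2183,  0.13  ]), [4.395736199078201, 4.395736199078385])
top blue [[371.6, 199.6], [351.9, 202.1], [348.6, 196.1], [349.6, 190.4], [363.4, 189.1]]
top white [[394.4, 198.1], [374.9, 200.1], [371.9, 195.1], [372.6, 189.6], [386.1, 188.9]]
side blue [[243.4, 286.9], [252.9, 296.1], [262.1, 311.4], [257.9, 325.9], [243.4, 317.6], [234.6, 308.6]]
side white [[234.4, 313.4], [253.1, 337.9], [248.1, 352.9], [234.4, 345.9], [225.6, 337.1]]
[[-0.001  -0.8921  0.4518]
 [-0.0017  0.4518  0.8921]
 [-1.      0.0001 -0.002 ]]
```

```bash
cat >> h.py <<'E'
def lidtool(yaw): return Rn.from_euler("z",yaw,degrees=True)*Rn.from_matrix(np.c_[[0,0,-1],[-1,0,0],[0,1,0]])
E
python3 - <<'E'
from h import *
go([.586,.175,.26],lidtool(4.1))
for n,z,P in(("side",.13,[((243.4,286.9),(234.4,313.4)),((234.6,308.6),(225.6,337.1)),((262.1,311.4),(253.1,337.9)),((257.9,325.9),(248.1,352.9))]),("top",.12,[((351.9,202.1),(374.9,200.1)),((371.6,199.6),(394.4,198.1)),((348.6,196.1),(371.9,195.1)),((363.4,189.1),(386.1,188.9))])):
    for a,b in P:
        q=onz(n,[a,b],z);d=q[0]-q[1];print(n,np.degrees(np.arctan2(-d[0],d[1])).round(1),np.linalg.norm(d).round(4))
E
```

```text
move [-0.06, -8.875, -5.071, -5.16, -0.018, -0.006]
side 2.5 0.0915
side 3.8 0.0919
side 0.7 0.0863
side -0.5 0.0851
top 3.6 0.0897
top 2.4 0.089
top 1.1 0.0906
top -0.8 0.0885
```

```bash
python3 -m inch '[0,-4.4,-2.5,-2.6,0,0,0.7,0,-4.4,-2.5,-2.6,0,0,0.7,0,-8.87,-5.07,-5.16,0,0,0.7,0,-8.87,-5.07,-5.16,0,0,0.7,0,-8.87,-5.07,-5.16,0,0,0.7]' 10
python3 - <<'E'
from h import *
go([.586,.175,.26],lidtool(4.1))
E
```

```text
clock: 0.72
tcp_pos: [0.4764, 0.3416, 0.2573]
tool_rot: [121.3, 90.0, -144.6]
wrist_force: [0.6, -0.1, 0.4]
grip_width: 0.0616
move [-0.053, -1.945, -3.481, 0.01, -0.002, -0.003]
```

```bash
python3 -m inch '[0,-1.95,-3.48,0,0,0,0.7,0,-1.95,-3.48,0,0,0,0.7,0,-1.95,-3.48,0,0,0,0.7,0,-1.95,-3.48,0,0,0,0.7,0,-1.95,-3.48,0,0,0,0.7]'
python3 - <<'E'
from h import *
go([.586,.175,.26],lidtool(4.1))
im=manip.snapshot("top"); cv2.imwrite("pics/top1.png",im[...,::-1])
E
```

```text
clock: 1.35
tcp_pos: [0.5854, 0.1763, 0.2571]
tool_rot: [74.7, 89.9, 168.7]
wrist_force: [0.3, 0.7, -0.1]
grip_width: 0.0617
move [-0.058, -0.01, -0.027, -0.019, 0.003, -0.012]
```

```bash
python3 -m inch '[0.7,0,-0.03,0,0,0,0.7,1.1,0,-0.03,0,0,0,0.7,1.38,0,-0.03,0,0,0,0.7,1.38,0,-0.03,0,0,0,0.7,1.38,0,-0.03,0,0,0,0.7]' && python3 -m inch '[0,0,0,0,0,0,0.4,0,0,0,0,0,0,0.1,0,0,0,0,0,0,0.1,0,0,0,0,0,0,0.1,0,0,0,0,0,0,0.1]' 20
python3 - <<'E'
from h import *
print(state()[0],state()[2]["wrist_force"])
E
```

```text
clock: 2.02
tcp_pos: [0.5861, 0.1758, 0.1896]
tool_rot: [-77.4, 89.9, 16.7]
wrist_force: [-0.5, 1.1, 0.2]
grip_width: 0.0616
clock: 2.65
tcp_pos: [0.5856, 0.1753, 0.1888]
tool_rot: [-30.7, 90.0, 63.3]
wrist_force: [0.3, 0.1, 1.2]
grip_width: 0.018
[0.58562111 0.17531727 0.18878479] [0.25585057 0.14187639 1.21633739]
```

```bash
python3 -m inch '[-0.2,0,0,0,0,0,0.1,-0.6,0,0,0,0,0,0.1,-1.2,0,0,0,0,0,0.1,-1.6,0,0,0,0,0,0.1,-1.6,0,0,0,0,0,0.1]' 25
python3 - <<'E'
from h import *
p,R,o=state();print(p,o["wrist_force"],o["grip_width"])
go([.455,-.01,.26],lidtool(4.1)); go([.455,-.01,.06],lidtool(4.1))
for n in("top","side"): cv2.imwrite(f"pics/{n}2.png",manip.snapshot(n)[...,::-1])
a=cv2.imread("pics/top2.png")[150:250,180:340];b=cv2.imread("pics/side2.png")[130:290,230:350]
a=cv2.resize(a,None,fx=2.5,fy=2.5);b=cv2.resize(b,None,fx=3.3,fy=3.3)
o=np.zeros((560,800,3),np.uint8);o[:250,:400]=a;o[:528,402:402+396]=b;cv2.imwrite("pics/lift.png",o)
E
```

```text
clock: 3.28
tcp_pos: [0.5871, 0.1757, 0.272]
tool_rot: [-79.8, 89.7, 14.3]
wrist_force: [0.6, 0.1, -2.9]
grip_width: 0.0181
[0.58707766 0.1757111  0.27195973] [ 0.64595361  0.14853518 -2.87063541] 0.01807360442776094
move [0.22, 2.902, -3.516, -0.0, 0.009, 0.051]
move [4.22, 2.923, -3.52, -0.0, 0.009, 0.051]
```

View pics/lift.png

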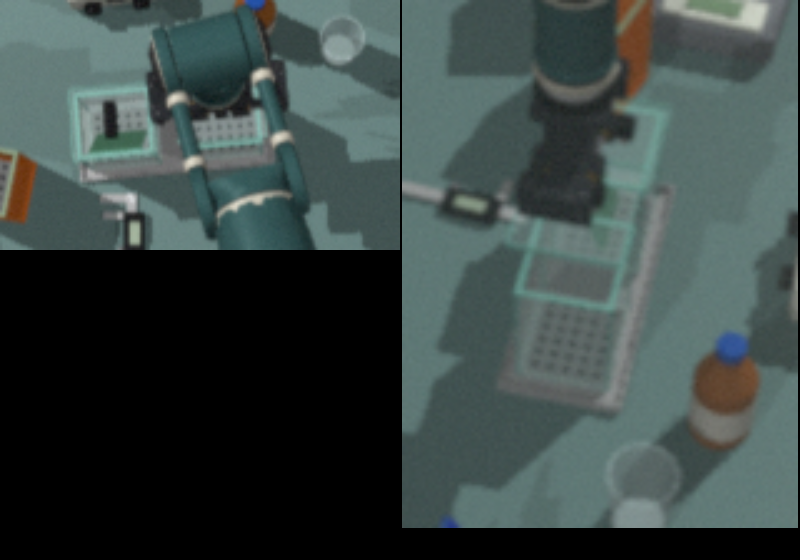

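The crop shows the lid held level above the free tank, with its front edge at side-crop (580,260). The left lid is undisturbed. Carrying it to the bench.

```bash
python3 -m inch '[0,0.8,-1,0,0,0,0.1,0,1.7,-2,0,0,0,0.1,0,2.9,-3.52,0,0,0,0.1,0,2.9,-3.52,0,0,0,0.1,0,2.9,-3.52,0,0,0,0.1]' && python3 -m inch '[1,0,0,0,0,0,0.1,2,0,0,0,0,0,0.1,3,0,0,0,0,0,0.1,3.8,0,0,0,0,0,0.1,4.0,0,0,0,0,0,0.1]'
python3 - <<'E'
from h import *
go([.455,-.01,.0365],lidtool(4.1))
E
```

```text
clock: 4.0
tcp_pos: [0.4512, -0.0122, 0.2671]
tool_rot: [90.9, 89.8, -175.2]
wrist_force: [-0.1, 0.5, -1.5]
grip_width: 0.0179
clock: 4.62
tcp_pos: [0.4507, -0.0096, 0.0651]
tool_rot: [78.8, 89.6, 172.9]
wrist_force: [-0.4, 0.6, -2.9]
grip_width: 0.0179
move [0.572, -0.09, -0.015, 0.006, 0.014, -0.072]
```

```bash
python3 -m inch '[0.3,0,0,0,0,0,0.1,0.45,0,0,0,0,0,0.1,0.52,0,0,0,0,0,0.1,0.56,0,0,0,0,0,0.1,0.58,0,0,0,0,0,0.1]'; python3 -m inch '[0.03,0,0,0,0,0,0.1,0.03,0,0,0,0,0,0.1,0.03,0,0,0,0,0,0.1]'
```

```text
clock: 5.25
tcp_pos: [0.4541, -0.0107, 0.0402]
tool_rot: [-97.6, 89.9, -3.5]
wrist_force: [-0.4, 0.8, -2.8]
grip_width: 0.0179
clock: 5.62
tcp_pos: [0.4536, -0.0106, 0.0383]
tool_rot: [-117.8, 90.0, -23.7]
wrist_force: [0.3, 0.1, -2.6]
grip_width: 0.0178
```

```bash
python3 -m inch '[0.03,0,0,0,0,0,0.1,0.05,0,0,0,0,0,0.1,0.05,0,0,0,0,0,0.1]'; python3 -m inch '[0.02,0,0,0,0,0,0.1,0.04,0,0,0,0,0,0.1,0.04,0,0,0,0,0,0.1]'
```

```text
clock: 6.0
tcp_pos: [0.4534, -0.0106, 0.0356]
tool_rot: [84.1, 90.0, 178.2]
wrist_force: [-0.1, -0.7, -2.0]
grip_width: 0.0179
clock: 6.38
tcp_pos: [0.4537, -0.0106, 0.0347]
tool_rot: [82.1, 90.0, 176.2]
wrist_force: [-3.7, -0.2, 8.6]
grip_width: 0.0179
```

```bash
python3 -m inch '[0,0,0,0,0,0,0.25,0,0,0,0,0,0,0.4,0,0,0,0,0,0,0.45,-1,0,0,0,0,0,0.45,-2,0,0,0,0,0,0.45]'; python3 -m inch '[-1,0,0,0,0,0,0.45,-2,0,0,0,0,0,0.45,-3.5,0,0,0,0,0,0.45,-3.5,0,0,0,0,0,0.45,-3.5,0,0,0,0,0,0.45]'
python3 - <<'E'
from h import *
np.set_printoptions(precision=4,suppress=True)
# blue panel: top -x corners measured, z bias known (129 vs 137.5mm)
yaw=1.8; z=.1375
A=onz("top",[(351.0,202.2),(371.7,200.2)],z);B=onz("side",[(243.5,287),(235.2,309.5)],z);print(A,B)
c=(A.mean(0)+B.mean(0))/2; Y=Rn.from_euler("z",yaw,degrees=True); t=np.radians(28)
zx=Y.apply([-np.sin(t),0,np.cos(t)]);nx=Y.apply([np.cos(t),0,np.sin(t)])
top=c+nx*.004; print("top edge centre",top,"mid",top-zx*.065)
g=top-zx*.015; print("grasp",g)
for s in(1,-1): go(g+zx*.09,tool(yaw,28,s))
print(state()[2]["qpos"])
for n in("top","side"): cv2.imwrite(f"pics/{n}3.png",manip.snapshot(n)[...,::-1])
E
```

```text
clock: 7.0
tcp_pos: [0.4527, -0.0105, 0.134]
tool_rot: [82.0, 89.9, 176.1]
wrist_force: [1.3, 0.2, -0.6]
grip_width: 0.0398
clock: 7.62
tcp_pos: [0.454, -0.0106, 0.3094]
tool_rot: [-99.3, 89.9, -5.2]
wrist_force: [-1.2, 1.4, -1.2]
grip_width: 0.0394
[[ 0.5515 -0.1391  0.1375]
 [ 0.5573 -0.2188  0.1375]] [[ 0.559  -0.1384  0.1375]
 [ 0.5605 -0.2165  0.1375]]
top edge centre [ 0.5606 -0.1781  0.1394] mid [ 0.5911 -0.1771  0.082 ]
grasp [ 0.5676 -0.1779  0.1261]
move [2.078, -1.18, -3.464, 15.05, -3.592, -3.735]
move [2.078, -1.18, -3.464, -14.302, 3.695, -3.553]
[ -4.4839 -11.2405 113.6819  -0.0014  77.4474 -98.5835]
```

```bash
python3 -m inch '[0,-0.6,-1.7,7.52,-1.8,-1.87,0.45,0,-0.6,-1.7,7.52,-1.8,-1.87,0.45,0,-0.6,-1.7,7.52,-1.8,-1.87,0.45,0,-0.6,-1.7,7.52,-1.8,-1.87,0.45,0,-0.6,-1.7,7.52,-1.8,-1.87,0.45]'
python3 - <<'E'
from h import *
go([.5676-.0422,-.1766,.1261+.0795],tool(1.8,28))
E
```

```text
clock: 8.35
tcp_pos: [0.4879, -0.0932, 0.3051]
tool_rot: [-22.4, 75.0, 26.0]
wrist_force: [-0.3, 0.3, 0.7]
grip_width: 0.04
move [1.907, -1.474, -1.224, 7.472, -1.841, -1.906]
```

```bash
python3 -m inch '[0.6,-0.6,-0.6,4,-1,-1,0.45,1.2,-1.2,-1,7.47,-1.84,-1.9,0.45,1.9,-1.47,-1.22,7.47,-1.84,-1.9,0.45,1.9,-1.47,-1.22,7.47,-1.84,-1.9,0.45,1.9,-1.47,-1.22,7.47,-1.84,-1.9,0.45]'
python3 - <<'E'
from h import *
T=tool(1.8,28)
go([.5676-.0422,-.1766,.1261+.0795],T); go([.5676,-.1779,.1261],T)
for n in("top","side"): cv2.imwrite(f"pics/{n}4.png",manip.snapshot(n)[...,::-1])
a=cv2.imread("pics/top4.png")[140:250,290:420];b=cv2.imread("pics/side4.png")[230:370,180:300]
a=cv2.resize(a,None,fx=3,fy=3);b=cv2.resize(b,None,fx=3.3,fy=3.3)
o=np.zeros((470,800,3),np.uint8);o[:330,:390]=a;o[:462,402:798]=b;cv2.imwrite("pics/pre.png",o)
E
```

```text
clock: 8.98
tcp_pos: [0.525, -0.1755, 0.2048]
tool_rot: [0.3, 62.1, 2.1]
wrist_force: [-0.4, -0.8, 0.3]
grip_width: 0.0402
move [-0.011, -0.023, 0.013, -0.003, -0.019, -0.024]
move [1.788, -0.08, 0.015, -0.003, -0.019, -0.024]
```

View pics/pre.png

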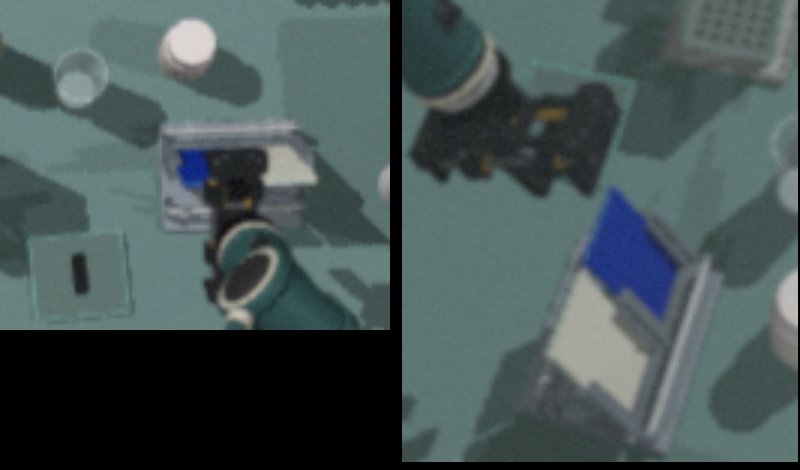

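The tool hangs on the panel's axis, above blue (side crop (640,250)), with the lid safe on the bench (top crop (80,275)). Descending along the panel.

```bash
python3 -m inch '[0.6,-0.08,0,0,0,0,0.45,1.0,-0.08,0,0,0,0,0.45,1.3,-0.08,0,0,0,0,0.45,1.6,-0.08,0,0,0,0,0.45,1.78,-0.08,0,0,0,0,0.45]'; python3 -m inch '[0,0,0,0,0,0,0.3,0,0,0,0,0,0,0.22,0,0,0,0,0,0,0.15]' 8;python3 -m inch '[0,0,0,0,0,0,0.12,0,0,0,0,0,0,0.03,0,0,0,0,0,0,0.0,0,0,0,0,0,0,0]'
```

```text
clock: 9.7
tcp_pos: [0.5702, -0.179, 0.1305]
tool_rot: [-0.3, 61.8, 1.9]
wrist_force: [-0.6, -0.2, 0.5]
grip_width: 0.04
clock: 10.07
tcp_pos: [0.5702, -0.1794, 0.1322]
tool_rot: [-0.4, 61.7, 1.8]
wrist_force: [-1.2, -0.8, 0.1]
grip_width: 0.0138
clock: 10.58
tcp_pos: [0.5689, -0.1792, 0.1312]
tool_rot: [-0.3, 61.9, 1.9]
wrist_force: [-6.8, -2.5, 2.4]
grip_width: 0.0085
```

```bash
python3 -m inch '[0,0,-0.03,0,0,0,0,0,0,-0.03,0,0,0,0,0,0,-0.03,0,0,0,0]' 15
python3 - <<'E'
from h import *
p,R,o=state();print(p,o["wrist_force"],o["wrist_torque"],"tool frame F",R.inv().apply(o["wrist_force"]).round(2))
E
```

```text
clock: 10.95
tcp_pos: [0.5685, -0.1792, 0.131]
tool_rot: [-0.3, 61.8, 1.8]
wrist_force: [-6.6, -0.7, 3.8]
grip_width: 0.0082
[ 0.56853471 -0.17923706  0.131026  ] [-6.5809538  -0.67612386  3.76912625] [-0.15306055  1.10523858 -0.12717295] tool frame F [-6.44 -0.45 -4.03]
```

```bash
python3 -m inch '[-0.06,0,-0.04,0,0,0,0,-0.06,0,-0.04,0,0,0,0,-0.06,0,-0.04,0,0,0,0]' 25
python3 - <<'E'
from h import *
p,R,o=state();print(p,o["wrist_torque"],"tool frame F",R.inv().apply(o["wrist_force"]).round(2))
E
```

```text
clock: 11.32
tcp_pos: [0.5657, -0.1793, 0.1326]
tool_rot: [-0.3, 61.7, 1.8]
wrist_force: [-0.1, 0.4, -2.2]
grip_width: 0.0079
[ 0.56574825 -0.17931303  0.13260773] [-0.06168164  0.56353961 -0.00688853] tool frame F [ 1.89  0.41 -1.15]
```

```bash
python3 -m inch '[-0.15,0,0,0,0,0,0,-0.3,0,0,0,0,0,0,-0.45,0,0,0,0,0,0,-0.6,0,0,0,0,0,0,-0.6,0,0,0,0,0,0]'
python3 - <<'E'
from h import *
p,R,o=state();print(p,o["wrist_torque"],"tool frame F",R.inv().apply(o["wrist_force"]).round(2))
E
python3 -m inch '[-0.2,0,0,0,0,0,0,-0.45,0,0,0,0,0,0,-0.7,0,0,0,0,0,0,-0.95,0,0,0,0,0,0,-1.2,0,0,0,0,0,0]'
python3 - <<'E'
from h import *
p,R,o=state();print(p,o["wrist_torque"],"tool frame F",R.inv().apply(o["wrist_force"]).round(2))
E
```

```text
clock: 11.95
tcp_pos: [0.5514, -0.18, 0.1599]
tool_rot: [-0.4, 61.7, 1.7]
wrist_force: [0.0, -0.3, -3.0]
grip_width: 0.0081
[ 0.55137249 -0.17998234  0.15991117] [-0.06924219  0.50209238 -0.00791784] tool frame F [ 2.68 -0.33 -1.43]
clock: 12.58
tcp_pos: [0.5227, -0.1808, 0.2129]
tool_rot: [-0.4, 61.7, 1.8]
wrist_force: [-0.0, -0.2, -2.8]
grip_width: 0.0076
[ 0.52265856 -0.18079912  0.2129353 ] [-0.07419992  0.44055834 -0.03433983] tool frame F [ 2.47 -0.15 -1.35]
```

```bash
python3 -m inch '[-0.6,0,0,0,0,0,0,-1.2,0,0,0,0,0,0,-2.2,0,0,0,0,0,0,-2.8,0,0,0,0,0,0,-2.8,0,0,0,0,0,0]'
python3 - <<'E'
from h import *
p,R,o=state();print(p,R.as_matrix().round(3).tolist())
ims={}
for n in("top","side"):
    im=manip.snapshot(n); ims[n]=im[...,::-1]; cv2.imwrite(f"pics/{n}5.png",im[...,::-1])
    b,g,r=[ims[n][...,i].astype(int) for i in range(3)]
    m=((b>r+45)&(b>g+35)).astype(np.uint8)
    c=px(n,p)[0];x,y=c.astype(int); roi=(max(y-50,0),y+50,x-50,x+50)
    print(n,"tcp px",c.round(1))
    for q in blobs(im,m,roi,20): print(q[0],q[1],cv2.boxPoints(q[2]).round(1).tolist())
x,y=px("side",p)[0].astype(int); k=ims["side"][y-60:y+60,x-80:x+80]
cv2.imwrite("pics/held.png",cv2.resize(k,None,fx=4,fy=4))
E
```

```text
clock: 13.2
tcp_pos: [0.4572, -0.1838, 0.3392]
tool_rot: [-0.8, 61.4, 1.3]
wrist_force: [-0.5, -1.4, -2.5]
grip_width: 0.0079
[ 0.45721058 -0.18377241  0.3391877 ] [[0.478, -0.035, 0.878], [0.011, 0.999, 0.034], [-0.878, -0.007, 0.478]]
top tcp px [374.5 221.1]
[364.22, 215.19] 157 [[357.0, 209.0], [370.0, 209.0], [370.0, 224.0], [357.0, 224.0]]
[380.12, 215.56] 25 [[377.0, 214.0], [383.0, 214.0], [383.0, 217.0], [377.0, 217.0]]
side tcp px [198.2 255.1]
[210.67, 269.42] 728 [[188.5, 262.5], [205.5, 245.5], [233.5, 273.5], [216.5, 290.5]]
```

View pics/held.png

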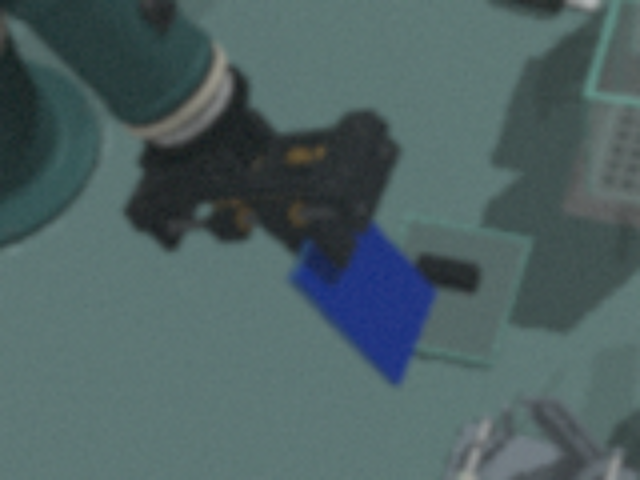

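The panel hangs from the jaws at its top middle; in the crop its corners are top (292,277)/(372,222) and bottom (398,385)/(437,290). I'll work out the grasp offset by casting rays onto the panel plane.

Run:
```python
from h import *
p,R,o=state(); n=R.as_matrix()[:,2]
uv=(np.array([(292,277),(372,222),(398,385),(437,290)])+.5)/4-.5+[118,195]
c,v=ray("side",uv); s=((p+n*.002-c)@n)/(v@n); X=c+v*s[:,None]; print((R.inv().apply(X-p)*1e3).round(1))
# target above free tank, tilt 10
go([.545,.1,.34],tool(4.1,10))
```

```text
[[-15.2 -37.6   2. ]
 [ 32.5  41.8   2. ]
 [116.4 -38.8   2. ]
 [118.8  43.2   2. ]]
move [0.828, 5.587, 1.795, -0.312, 3.038, 0.137]
```

```bash
cat >> h.py <<'E'
C=np.array([.586,.1755,.004]); YT=4.1
def tk(x,y,z): return C+Rn.from_euler("z",YT,degrees=True).apply([x,y,z])
E
python3 - <<'E'
from h import *
go(tk(-.0084,-.002,.340),tool(YT,8))
E
```

```text
move [1.089, 7.02, 2.458, -0.315, 3.371, 0.132]
```

```bash
python3 -m inch '[0.2,1,0.4,0,0.8,0,0,0.4,2,0.8,-0.1,1.6,0,0,0.6,3,1.1,-0.2,2.4,0,0,0.8,4,1.5,-0.3,3.37,0.1,0,0.9,5,1.8,-0.31,3.37,0.13,0]'
python3 - <<'E'
from h import *
go(tk(-.0084,-.002,.340),tool(YT,8))
E
```

```text
clock: 13.92
tcp_pos: [0.5493, 0.0734, 0.3343]
tool_rot: [0.2, 82.3, 4.3]
wrist_force: [0.5, -0.3, -2.9]
grip_width: 0.0077
move [-0.097, 1.943, 0.731, 0.011, -0.047, -0.005]
```

```bash
python3 -m inch '[-0.09,0.7,0.3,0,0,0,0,-0.09,1.4,0.6,0,0,0,0,-0.09,1.94,0.73,0,0,0,0,-0.09,1.94,0.73,0,0,0,0,-0.09,1.94,0.73,0,0,0,0]'
python3 - <<'E'
from h import *
np.set_printoptions(precision=4,suppress=True)
p,R,o=state();go(tk(-.0084,-.002,.340),tool(YT,8)); print("bottom",p+R.apply([.1176,.002,0]))
ims=[]
for n in("top","side"):
    im=manip.snapshot(n)[...,::-1]; cv2.imwrite(f"pics/{n}6.png",im)
a=cv2.imread("pics/top6.png")[165:230,195:305];b=cv2.imread("pics/side6.png")[130:260,240:340]
o=np.zeros((600,800,3),np.uint8);a=cv2.resize(a,None,fx=3.5,fy=3.5,interpolation=2);b=cv2.resize(b,None,fx=4,fy=4,interpolation=2)
o[:a.shape[0],:a.shape[1]]=a;o[:b.shape[0],400:]=b
# side picture: predicted rim corners from C,YT
cv2.imwrite("pics/above.png",o)
print(px("side",[tk(x,y,.15) for x,y in((-.051,-.058),(.051,-.058),(.051,.058),(-.051,.058))]).round(1).tolist())
E
```

```text
clock: 14.55
tcp_pos: [0.5762, 0.1698, 0.3449]
tool_rot: [-0.3, 82.2, 3.8]
wrist_force: [0.1, -0.0, -1.7]
grip_width: 0.008
move [0.023, 0.059, 0.033, 0.005, -0.028, 0.007]
bottom [0.592  0.1729 0.2284]
[[262.8, 219.0], [292.8, 224.5], [299.6, 198.1], [270.8, 193.0]]
```

View pics/above.png

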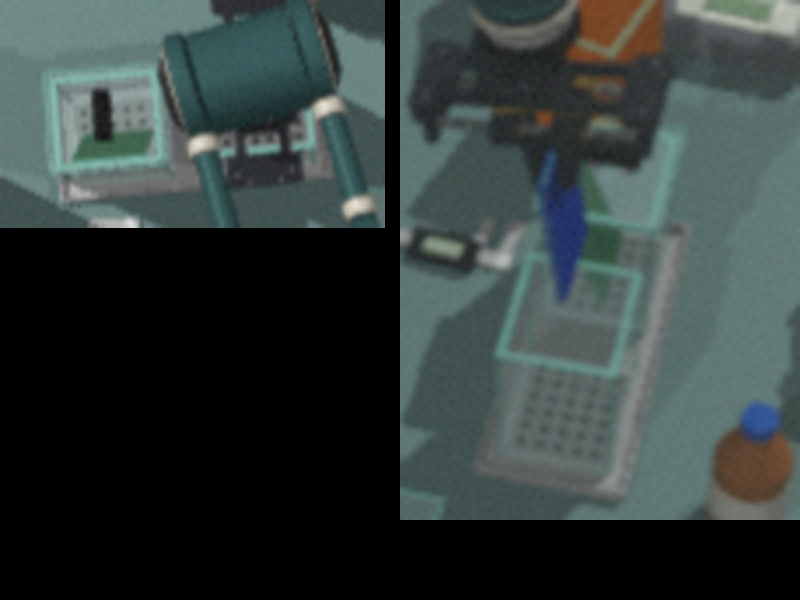

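The free tank's rim shows at side-crop (500,357), (617,373), (640,272) and (527,260), within about 1.2 px of my prediction. The panel hangs over its opening. Lowering it.

```bash
python3 -m inch '[0.6,0.06,-0.05,0,0,0,0,1.2,0.06,-0.14,0,0,0,0,1.8,0.06,-0.22,0,0,0,0,2.4,0.06,-0.3,0,0,0,0,2.4,0.06,-0.3,0,0,0,0]'
python3 - <<'E'
from h import *
p,R,o=state();print(o["wrist_force"].round(1));go(tk(-.0084,-.002,.137),tool(YT,8))
E
```

```text
clock: 15.28
tcp_pos: [0.5761, 0.1715, 0.2228]
tool_rot: [-0.5, 82.4, 3.5]
wrist_force: [0.2, 0.1, -1.8]
grip_width: 0.0078
[ 0.2  0.1 -1.8]
move [1.626, 0.027, -0.184, -0.014, -0.059, 0.013]
```

```bash
python3 -m inch '[0.5,0.03,-0.05,0,0,0,0,0.95,0.03,-0.11,0,0,0,0,1.3,0.03,-0.16,0,0,0,0,1.5,0.03,-0.18,0,0,0,0,1.5,0.03,-0.18,0,0,0,0]'; python3 -m inch '[0.04,0,0,0,0,0,0,0.08,0,0,0,0,0,0,0.12,0,0,0,0,0,0,0.12,0,0,0,0,0,0]'
python3 - <<'E'
from h import *
p,R,o=state();print(p,o["wrist_force"].round(1),p+R.apply([.1176,0,0]))
E
```

```text
clock: 15.9
tcp_pos: [0.5797, 0.1746, 0.1503]
tool_rot: [-0.0, 82.0, 4.1]
wrist_force: [-0.3, -0.8, -2.8]
grip_width: 0.0078
clock: 16.4
tcp_pos: [0.5806, 0.1748, 0.1446]
tool_rot: [0.0, 82.0, 4.1]
wrist_force: [-0.1, -0.1, -2.2]
grip_width: 0.0076
[0.58063017 0.17481976 0.14463599] [-0.1 -0.1 -2.2] [0.59697969 0.1760016  0.02818404]
```

```bash
python3 -m inch '[0.06,0,-0.05,0,0,0,0,0.12,0,-0.07,0,0,0,0,0.18,0,-0.08,0,0,0,0,0.22,0,-0.08,0,0,0,0,0.22,0,-0.08,0,0,0,0]'; python3 -m inch '[0.04,0,0,0,0,0,0,0.06,0,0,0,0,0,0,0.06,0,0,0,0,0,0]'; python3 -m inch '[0.03,0,0,0,0,0,0,0.04,0,0,0,0,0,0,0.04,0,0,0,0,0,0]'
```

```text
clock: 17.02
tcp_pos: [0.5781, 0.1746, 0.1329]
tool_rot: [0.0, 82.0, 4.1]
wrist_force: [-0.5, 0.1, -2.1]
grip_width: 0.0075
clock: 17.4
tcp_pos: [0.5791, 0.1747, 0.1309]
tool_rot: [0.1, 81.9, 4.2]
wrist_force: [-1.1, -1.0, 1.1]
grip_width: 0.0079
clock: 17.77
tcp_pos: [0.5801, 0.1745, 0.1307]
tool_rot: [-0.1, 81.8, 4.0]
wrist_force: [-3.0, -3.8, 9.4]
grip_width: 0.0074
```

```bash
python3 -m inch '[-0.02,0,0,0,0,0,0.11,-0.02,0,0,0,0,0,0.14,-0.02,0,0,0,0,0,0.17,-0.02,0,0,0,0,0,0.2,-0.02,0,0,0,0,0,0.22]' 5
python3 - <<'E'
from h import *
p,R,o=state();print(R.inv().apply(o["wrist_force"]).round(2))
E
```

```text
clock: 18.4
tcp_pos: [0.5787, 0.1747, 0.129]
tool_rot: [0.0, 82.0, 4.1]
wrist_force: [-0.0, -0.1, -0.6]
grip_width: 0.0195
[ 0.59 -0.08 -0.11]
```

```bash
python3 -m inch '[-0.05,0,-0.05,0,0,0,0.22,-0.15,0,-0.09,0,0,0,0.22,-0.3,0,-0.09,0,0,0,0.22,-0.45,0,-0.09,0,0,0,0.22,-0.6,0,-0.09,0,0,0,0.22]';python3 -m inch '[-0.2,0,0,0,0,0,0.22,-0.5,0,0,0,0,0,0.22,-1.2,0,0,0,0,0,0.22,-2.2,0,0,0,0,0,0.22,-2.6,0,0,0,0,0,0.22]'
python3 - <<'E'
from h import *
b=manip.snapshot("side")[...,::-1];t=manip.snapshot("top")[...,::-1]
cv2.imwrite("pics/side7.png",b);cv2.imwrite("pics/top7.png",t)
o=np.zeros((520,800,3),np.uint8);o[:,400:]=cv2.resize(b[130:260,240:340],None,fx=4,fy=4,interpolation=2);o[:390,:]=0*o[:390]
o=np.zeros((520,800,3),np.uint8);o[:,400:]=cv2.resize(b[130:260,240:340],None,fx=4,fy=4,interpolation=2);a=cv2.resize(t[165:265,190:300],None,fx=3.6,fy=3.6,interpolation=2);o[:a.shape[0],:a.shape[1]]=a
cv2.imwrite("pics/placed.png",o)
p,R,s=state();go([.4537,-.0106,.20],lidtool(4.1));print(s["qpos"].round(0),s["wrist_force"].round(1))
E
```

```text
clock: 19.02
tcp_pos: [0.5702, 0.1741, 0.1592]
tool_rot: [0.1, 82.0, 4.2]
wrist_force: [-0.6, 0.4, -0.2]
grip_width: 0.0193
clock: 19.65
tcp_pos: [0.5534, 0.1732, 0.2917]
tool_rot: [0.6, 81.6, 4.7]
wrist_force: [1.1, -0.5, -0.0]
grip_width: 0.0195
move [1.462, -3.527, -2.493, -14.973, 1.106, 1.085]
[ 16.  -1. 107.  -2.  66.  12.] [0.5 0.  0.7]
```

View pics/placed.png

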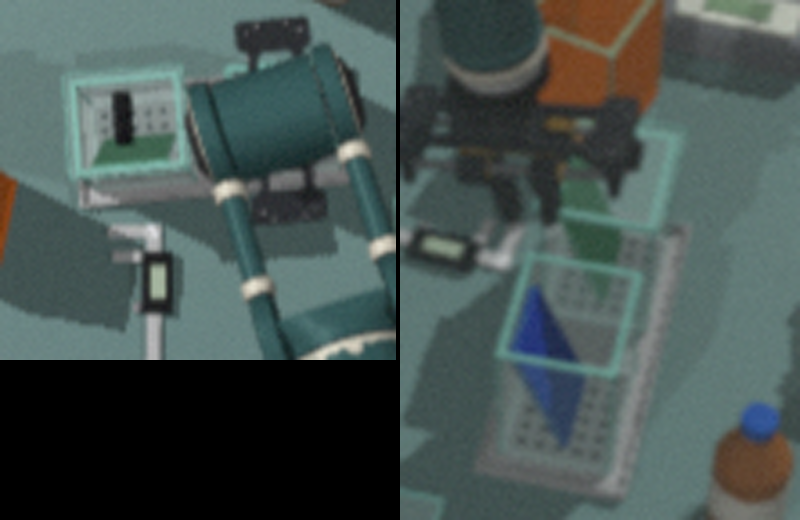

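Blue leans on the -x wall of the free tank (side-crop (545,370)) the same way the green one does, and it is released. Fetching the lid.

```bash
python3 -m inch '[0,-1.0,-0.8,-1.7,0.1,0.1,0.45,0,-1.8,-1.3,-3.4,0.3,0.3,0.45,0,-2.5,-1.7,-5,0.4,0.4,0.45,0,-3,-2,-6.8,0.5,0.5,0.45,0,-3.5,-2.5,-8.5,0.6,0.6,0.45]'
python3 - <<'E'
from h import *
go([.4537,-.0106,.20],lidtool(4.1))
E
```

```text
clock: 20.38
tcp_pos: [0.4398, -0.0116, 0.2672]
tool_rot: [-23.5, 86.4, 32.1]
wrist_force: [0.5, 0.3, 0.1]
grip_width: 0.0396
move [1.357, -0.185, 0.097, -6.424, 0.446, 0.412]
```

```bash
python3 -m inch '[0.2,-0.18,0.1,-1.7,0.1,0.1,0.45,0.4,-0.18,0.1,-3.4,0.3,0.3,0.45,0.6,-0.18,0.1,-5,0.4,0.4,0.45,0.8,-0.18,0.1,-6.42,0.45,0.41,0.45,0.8,-0.18,0.1,-6.42,0.45,0.41,0.45]'
python3 - <<'E'
from h import *
go([.4537,-.0106,.20],lidtool(4.1));go([.4537,-.0106,.0347],lidtool(4.1))
im=cv2.imread("pics/top7.png");
E
```

```text
clock: 21.0
tcp_pos: [0.4519, -0.0101, 0.2272]
tool_rot: [83.6, 89.9, 177.3]
wrist_force: [0.3, -0.2, 0.0]
grip_width: 0.0398
move [0.545, -0.037, -0.012, -0.07, 0.002, -0.017]
move [3.851, -0.043, -0.013, -0.07, 0.002, -0.017]
```

```bash
python3 -m inch '[1,-0.04,0,-0.07,0,0,0.45,2,-0.04,0,-0.07,0,0,0.45,3,-0.04,0,-0.07,0,0,0.45,3.6,-0.04,0,-0.07,0,0,0.45,3.82,-0.04,0,-0.07,0,0,0.45]'; python3 -m inch '[0,0,0,0,0,0,0.4,0,0,0,0,0,0,0.3,0,0,0,0,0,0,0.1,0,0,0,0,0,0,0.1,0,0,0,0,0,0,0.1]' 25
python3 - <<'E'
from h import *
go([.4537,-.0106,.0347],lidtool(4.1))
E
```

```text
clock: 21.62
tcp_pos: [0.4541, -0.0102, 0.0368]
tool_rot: [82.6, 89.9, 176.6]
wrist_force: [-1.1, 0.2, 0.4]
grip_width: 0.0395
clock: 22.25
tcp_pos: [0.4577, -0.0103, 0.0407]
tool_rot: [-98.3, 89.6, -4.1]
wrist_force: [-0.3, 0.2, 7.4]
grip_width: 0.0178
move [0.12, 0.08, 0.001, 0.01, -0.009, 0.062]
```

```bash
python3 -m inch '[0,0,0,0,0,0,0.1,0,0,0,0,0,0,0.1]'; python3 -m inch '[-0.6,0,0,0,0,0,0.1,-1.2,0,0,0,0,0,0.1,-2.4,0,0,0,0,0,0.1,-3.6,0,0,0,0,0,0.1,-4.2,0,0,0,0,0,0.1]'
python3 - <<'E'
from h import *
p,R,o=state();print(o["wrist_force"],o["grip_width"],o["qpos"].round(2))
go(tk(0,0,.27),lidtool(4.1))
for n in("top","side"): cv2.imwrite(f"pics/{n}8.png",manip.snapshot(n)[...,::-1])
a=cv2.imread("pics/top8.png")[165:275,200:330];b=cv2.imread("pics/side8.png")[180:310,180:280]
a=cv2.resize(a,None,fx=3,fy=3,interpolation=2);b=cv2.resize(b,None,fx=4,fy=4,interpolation=2)
o=np.zeros((520,800,3),np.uint8);o[:330,:390]=a;o[:,400:]=b;cv2.imwrite("pics/lid8.png",o)
E
```

```text
clock: 22.5
tcp_pos: [0.4577, -0.0103, 0.0407]
tool_rot: [-98.3, 89.6, -4.1]
wrist_force: [-0.6, -0.3, 7.1]
grip_width: 0.0175
clock: 23.12
tcp_pos: [0.4565, -0.0103, 0.2529]
tool_rot: [-99.4, 89.5, -5.2]
wrist_force: [-0.3, -0.6, -2.0]
grip_width: 0.0177
[-0.27961008 -0.62049508 -1.98525659] 0.017746266368445392 [-4.410e+00 -9.290e+00  1.180e+02 -1.000e-02  7.079e+01 -9.859e+01]
move [-0.403, -2.857, 3.516, 0.014, -0.014, 0.082]
```

View pics/lid8.png

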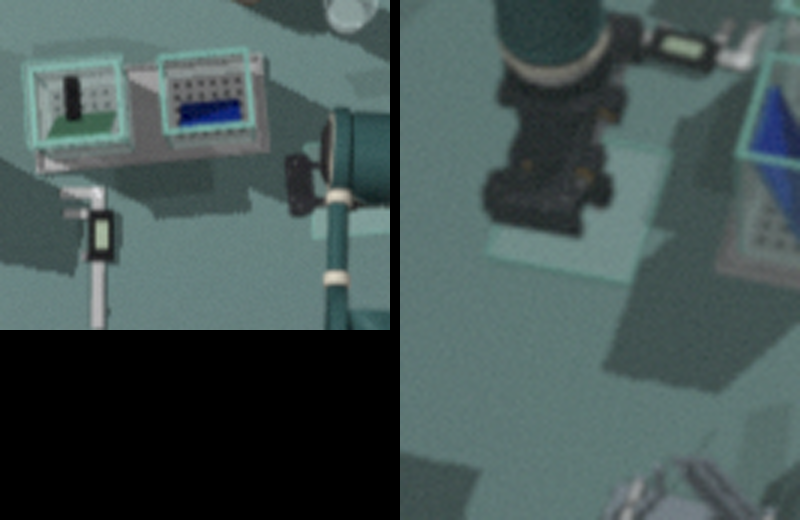

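The lid is gripped and level; the tank at (207,95) in the top crop holds blue. Carrying the lid over it.

```bash
python3 -m inch '[0,-0.7,0.9,0,0,0,0.1,0,-1.5,1.8,0,0,0,0.1,0,-2.2,2.7,0,0,0,0.1,0,-2.9,3.5,0,0,0.08,0.1,0,-2.9,3.5,0,0,0.08,0.1]'; python3 -m inch '[0,0,0,0,0,0,0.1,0,0,0,0,0,0,0.1]';python3 - <<'E'
from h import *
go([.5897,.1756,.21],lidtool(4.1))
E
```

```text
clock: 23.85
tcp_pos: [0.5875, 0.1775, 0.2456]
tool_rot: [94.7, 89.5, -170.9]
wrist_force: [-0.6, -0.9, -3.1]
grip_width: 0.0179
clock: 24.1
tcp_pos: [0.5862, 0.1737, 0.2485]
tool_rot: [101.0, 89.6, -164.8]
wrist_force: [0.3, -0.3, -2.4]
grip_width: 0.0174
move [0.77, -0.078, 0.033, 0.005, -0.013, -0.064]
```

```bash
python3 -m inch '[0.3,-0.03,0.03,0,0,0,0.1,0.6,-0.05,0.03,0,0,-0.03,0.1,0.77,-0.08,0.03,0,0,-0.06,0.1,0.77,-0.08,0.03,0,0,-0.06,0.1,0.77,-0.08,0.03,0,0,-0.06,0.1]'
python3 - <<'E'
from h import *
go([.5897,.1756,.196],lidtool(4.1))
for n in("top","side"): cv2.imwrite(f"pics/{n}9.png",manip.snapshot(n)[...,::-1])
a=cv2.imread("pics/top9.png")[175:225,240:300];b=cv2.imread("pics/side9.png")[170:260,240:320]
a=cv2.resize(a,None,fx=6,fy=6,interpolation=2);b=cv2.resize(b,None,fx=5.4,fy=5.4,interpolation=2)
o=np.zeros((490,800,3),np.uint8);o[:300,:360]=a;o[:b.shape[0],364:364+b.shape[1]]=b[:,:436];cv2.imwrite("pics/hover.png",o)
E
```

```text
clock: 24.72
tcp_pos: [0.5913, 0.1767, 0.2114]
tool_rot: [-105.9, 89.9, -11.7]
wrist_force: [0.0, 0.5, -2.1]
grip_width: 0.0178
move [0.308, 0.035, -0.02, 0.014, -0.005, 0.019]
```

View pics/hover.png

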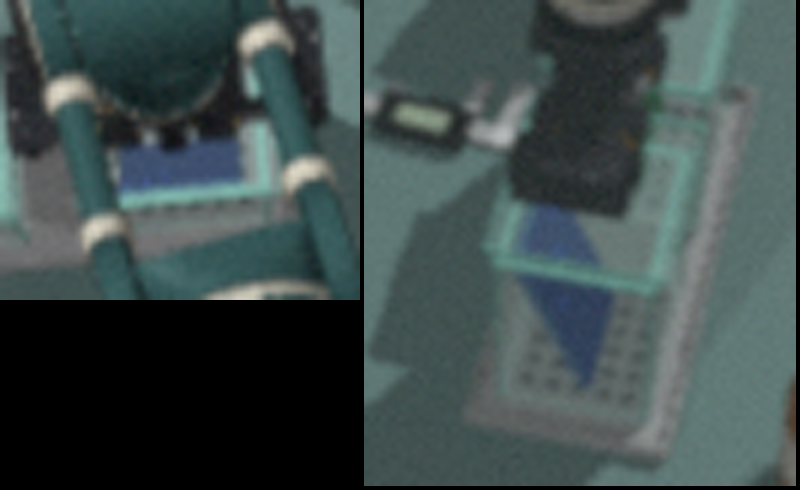

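Run:
```python
from h import *
for z in(.165,.170,.1737-.004): print(z,px("side",[tk(x,y,z) for x,y in((-.056,-.063),(.056,-.063),(.056,.063))]).round(1).tolist())
a=px("side",[tk(.056,-.063,.165)])[0]
for d in((.005,0),(0,.005)): print(d,(px("side",[tk(.056+d[0],-.063+d[1],.165)])[0]-a).round(2))
# original lid: teal corners in side0 vs now
for f in("side0","side9"):
    im=cv2.resize(cv2.imread(f"pics/{f}.png"),None,fx=4,fy=4,interpolation=2);b,g,r=[im[...,i].astype(int) for i in range(3)]
    m=((g>r+30)&(g>105)&(b>r+20)).astype(np.uint8);q=np.zeros_like(m);q[4*193:4*228,4*258:4*305]=m[4*193:4*228,4*258:4*305]
    c=max(cv2.findContours(q,0,2)[0],key=cv2.contourArea);h=cv2.approxPolyDP(cv2.convexHull(c),8,True)[:,0]
    print(f,((h+.5)/4-.5).round(1).tolist())
```

```text
0.165 [[260.9, 217.2], [294.1, 223.3], [301.5, 194.4]]
0.17 [[260.8, 216.2], [294.1, 222.4], [301.5, 193.5]]
0.1697 [[260.8, 216.3], [294.1, 222.4], [301.5, 193.6]]
(0.005, 0) [1.49 0.28]
(0, 0.005) [ 0.31 -1.2 ]
side0 [[300.9, 197.6], [293.9, 224.9], [261.1, 218.4], [269.9, 192.6], [286.6, 192.9]]
side9 [[301.6, 197.4], [292.9, 224.1], [264.4, 219.4], [261.6, 215.4], [266.9, 207.1], [292.9, 195.6]]
```

```bash
python3 -m inch '[0.1,0.03,-0.02,0,0,0,0.1,0.2,0.03,-0.02,0,0,0,0.1,0.24,0.03,-0.02,0,0,0,0.1,0.24,0.03,-0.02,0,0,0,0.1]'; python3 -m inch '[0.03,0,0,0,0,0,0.1,0.06,0,0,0,0,0,0.1,0.06,0,0,0,0,0,0.1]'; python3 -m inch '[0.03,0,0,0,0,0,0.1,0.06,0,0,0,0,0,0.1,0.06,0,0,0,0,0,0.1]'
```

```text
clock: 25.32
tcp_pos: [0.5895, 0.1755, 0.1987]
tool_rot: [-127.5, 89.9, -33.3]
wrist_force: [-0.3, 0.5, -2.2]
grip_width: 0.018
clock: 25.7
tcp_pos: [0.5896, 0.1755, 0.196]
tool_rot: [-117.6, 89.9, -23.4]
wrist_force: [0.2, 1.4, -3.3]
grip_width: 0.0179
clock: 26.08
tcp_pos: [0.5898, 0.1756, 0.1948]
tool_rot: [-104.0, 89.9, -9.8]
wrist_force: [-4.5, -1.4, 5.3]
grip_width: 0.0176
```

```bash
python3 -m inch '[0,0,0,0,0,0,0.25,0,0,0,0,0,0,0.35,0,0,0,0,0,0,0.45,-0.3,0,0,0,0,0,0.45,-1.2,0,0,0,0,0,0.45]'; python3 -m inch '[-1,0,0,0,0,0,0.45,-2,0.5,-0.5,0,0,0,0.45,-2.5,1.7,-1.5,0,0,0,0.45,-2.5,2.9,-2.5,0,0,0,0.45,-2.5,3.9,-3.5,0,0,0,0.45]';python3 -m inch '[0,0.5,-1.2,0,0,0,0.45,0,1,-2.4,0,0,0,0.45,0,1,-2.4,0,0,0,0.45]'
python3 - <<'E'
from h import *
for n in("top","side"): cv2.imwrite(f"pics/{n}10.png",manip.snapshot(n)[...,::-1])
B={}
for f in("top0","top10","side0","side10"):
    im=cv2.imread(f"pics/{f}.png"); roi=(175,225,200,295) if "top" in f else (150,250,255,320)
    B[f]=[b[0] for b in blobs(im,(im.max(2)<52).astype(np.uint8),roi,12)]; print(f,B[f])
    im=cv2.resize(im,None,fx=4,fy=4,interpolation=2);b,g,r=[im[...,i].astype(int) for i in range(3)]
    m=((g>r+30)&(g>105)&(b>r+20)).astype(np.uint8);q=np.zeros_like(m);y0,y1,x0,x1=(175,216,246,296) if "top" in f else (193,228,258,305);q[4*y0:4*y1,4*x0:4*x1]=m[4*y0:4*y1,4*x0:4*x1]
    c=max(cv2.findContours(q,0,2)[0],key=cv2.contourArea);print(((cv2.approxPolyDP(cv2.convexHull(c),8,True)[:,0]+.5)/4-.5).round(1).tolist())
for f in("0","10"):
    t=sorted(B["top"+f])[-1]; s=sorted(B["side"+f])[0]; print(f,tri(t,s))
a=cv2.imread("pics/top10.png")[170:225,200:300];b=cv2.imread("pics/side10.png")[150:260,245:325]
a=cv2.resize(a,None,fx=4,fy=4,interpolation=2);b=cv2.resize(b,None,fx=4.9,fy=4.9,interpolation=2)
o=np.zeros((545,800,3),np.uint8);o[:220,:400]=a;o[:b.shape[0],404:404+b.shape[1]]=b[:545];cv2.imwrite("pics/final.png",o)
E
```

```text
clock: 26.7
tcp_pos: [0.5879, 0.1751, 0.2513]
tool_rot: [111.0, 89.7, -154.8]
wrist_force: [0.7, -0.4, 1.1]
grip_width: 0.0397
clock: 27.32
tcp_pos: [0.4352, 0.0172, 0.3792]
tool_rot: [-104.8, 89.7, -10.5]
wrist_force: [1.0, -0.8, 0.4]
grip_width: 0.0397
clock: 27.7
tcp_pos: [0.3939, -0.1083, 0.3786]
tool_rot: [-124.7, 89.8, -30.9]
wrist_force: [0.5, 1.3, -0.1]
grip_width: 0.0396
top0 [[223.75, 197.85], [268.16, 194.0]]
[[284.4, 178.4], [284.4, 207.6], [253.1, 209.9], [250.6, 180.9]]
top10 [[223.72, 198.0], [268.25, 194.0]]
[[284.1, 178.1], [284.1, 207.6], [253.4, 209.6], [250.1, 181.1]]
side0 [[282.18, 203.29], [292.33, 167.38]]
[[300.9, 197.6], [293.9, 224.9], [261.1, 218.4], [269.9, 192.6], [286.6, 192.9]]
side10 [[282.19, 203.51], [291.81, 167.51]]
[[301.6, 196.6], [293.4, 224.9], [262.6, 219.6], [269.9, 192.6]]
0 (array([0.58575234, 0.17661943, 0.17920722]), [1.9479909443290024, 1.94799094432901])
10 (array([0.58587858, 0.17630923, 0.17844108]), [1.957452873665938, 1.9574528736661265])
```

View pics/final.png

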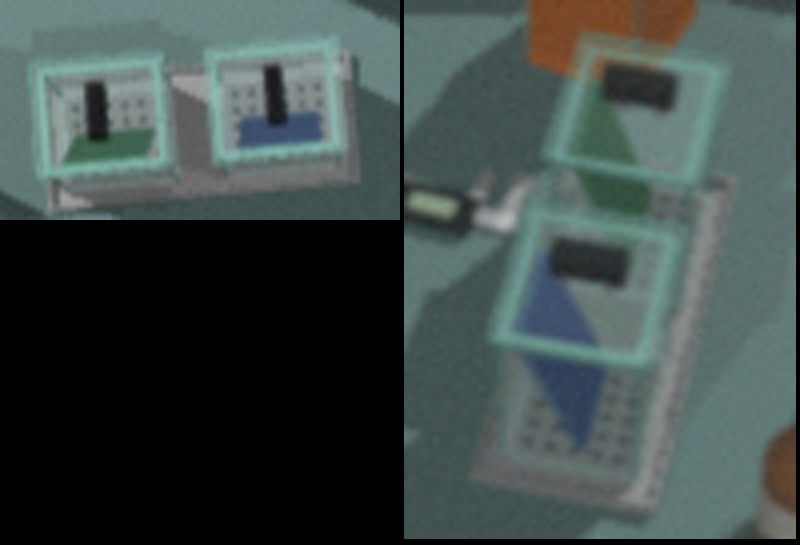

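Both lids sit square. The handle of the replaced lid is within 1 mm of its original position, blue leans inside and the tool is clear. I'll let it settle and hand in.

```bash
python3 -m inch '[0,0,0,0,0,0,0.45,0,0,0,0,0,0,0.45,0,0,0,0,0,0,0.45]'; python3 -c "
from cell import manip
print(manip.sign_off())"
```

```text
clock: 28.18
tcp_pos: [0.3956, -0.1041, 0.377]
tool_rot: [-105.0, 89.9, -10.6]
wrist_force: [0.1, 0.6, -0.2]
grip_width: 0.0395
the job is handed in; nothing more can be done
None
```

The job is done and handed in at 28.2 s of the 69 s allowed; the hand-in gave no verdict. The left (+y) tank held the green panel, so I used the right one. I laid its lid on the bench and slid the blue panel out of the rack along its own slope. Then I set it on the tank floor leaning on the -x wall, released it, and put the lid back on the rim.

- **Lid position:** in the last pictures the replaced lid's handle is within 1 mm of where it started, by ray crossing from both cameras. Its outline corners in the top view match the start to about 0.5 px (about 2 mm). One corner in the side view reads 1.5–2 px off, which I put down to the mask picking up the rim.
- **Panels and other lid:** blue stands leaning inside the closed tank, and the lid of the tank in use has not visibly moved. I did not measure the white panel after taking blue out. It looked in place in a picture taken just before that.
- **Not fully explained:** when I picked the lid up again, the tool shifted about 4 mm with a 7 N upward push. I corrected the placing position for that, and the lid touched down at the predicted height.
- **Camera disagreement:** the two cameras differed by about 2 mm in the final ray crossing, near the stated calibration.

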